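# Unlock the hammer case and lay out the planishing hammer

## Task

The planishing hammer is shut in its wooden case under a clear sliding cover, which a spring pin locks. Pull the pin's tee handle up, give it a quarter turn and let it settle in its rest notch so that it stays out by itself; then slide the cover fully open, take the hammer out and lay it gently lengthways in the shallow wooden tray. Leave the pin parked, the cover open and the other bench things where they stand.

Things in the scene. Friction and masses are not known exactly. Their poses are not given: they have to be found in the camera images.
- case: Wooden hammer case fixed to the bench, 240 (x) x 265 (y) x 46 mm high; origin on the bench below the centre of the well, z up. The well is 190 x 110 mm (case x -90 to 100, y -55 to 55), floor at z 6, rim at z 46. A solid deck of rim height continues to y 200; the cover slides along case +y over it.
- plunger (a joint): Height of the spring pin in m: 0 fully down (locks the cover through a hole in it), stop at 0.024. Spring: 6 N when down, 12 N at 0.020. The tee turns only when raised above 0.018, where the dog under it clears the collar; let down after a quarter turn, the dog sinks 5 mm into the rest notch and holds the pin at about 0.013. Notch 17 mm wide, dog 10: turn to within 0.15 rad.
- tee (a joint): Angle of the tee handle in rad about its vertical axis, counter-clockwise from above positive. 0: grip bar along case y, dog in the deep slot. Plus or minus 1.57 (either way): bar along case x, over the rest notch. Stops at plus and minus 1.75.
- tee_grip (a point): Grip point on the steel tee handle: on its vertical turning axis, 8 mm below the top of the grip bar, 110 mm above the bench when down. The bar is 70 long (along this point's y), 14 wide, 30 mm high, with its underside 4 mm above the collar when down. The point rises and turns with the handle.
- collar (a point): Centre of the top of the steel collar, 44 mm square, 84 mm above the bench, on the pin axis (case x -112, y -45), fixed; axes as the case. Its deep slot runs along y, its 5 mm deep rest notch along x. Its bracket overhangs the cover corner; the pillar stands at case x -157 to -137.
- cover (a joint): Travel of the sliding cover in m along case +y: 0 shut, 0.13 fully open (stop). It stays where left; sliding friction about 3 N.
- cover_grip (a point): Grip point on the cover's aluminium grip bar (80 long along case x, 16 wide along case y, 28 high on a 4 mm plinth): on its centre, 6 mm below its top, 80 mm above the bench, at case x -20, y 0 when shut. The cover is a clear plate 236 x 130 x 8 mm with aluminium edges, upper face 54 mm above the bench.
- hammer: Planishing hammer lying in the well, 155 mm long, 0.3 kg, head toward about case +x. Origin on its underside, x along the handle to the head, z up: steel head 28 mm thick and 80 mm long along y at x 62; wooden handle 14 mm thick from x -20 to 48, with a bulb 28 mm thick from x -79 to -21. Axis 14 mm above the underside. It balances at about x 50.
- hammer_grip (a point): Point to grip: on the axis of the hammer's thin handle (14 mm), 14 mm above its underside, at hammer x 18; axes as the hammer's.
- hammer_head (a point): Centre of the hammer's head, 14 mm above its underside.
- hammer_mid (a point): Middle of the hammer's length, on the handle axis: hammer x 0, 14 mm above its underside.
- hammer_butt (a point): Centre of the hammer handle's bulb end, at hammer x -65, 14 mm above its underside.
- tray: Shallow dark wooden tray fixed to the bench, 210 (x) x 120 (y) x 28 mm, walls 6 mm, inner floor at z 6 mm (inside 198 x 108). Origin below its centre on the bench, x along its length.
- tin: Bystander: round aluminium tin, 60 mm across, 50 mm high; origin under its centre.
- jar: Bystander: jar with cap, 60 mm across, 85 mm high; origin under its centre.
- bench_block: Bystander: square steel bench block 70 x 70 x 20 mm; origin under its centre.
- brush: Bystander: bench brush lying on the table; origin under its centre.

How it is judged:
On the way, in this order (a step that is already met when the one before it is completed fails the run):
1. the spring pin is parked in its rest notch (pin height 10.5 to 15.5 mm) with the fingers touching nothing (value of joint plunger between 0.0105 and 0.0155 m and contact force between the fingers and anything else below 0.5 N), for 0.3 s.
2. the cover is slid open (at least 115 of 130 mm) with the pin still parked (value of joint cover above 0.115 m and value of joint plunger between 0.0105 and 0.0155 m), for 0.2 s.
3. the hammer is lifted clear of the case (its middle over 62 mm above the bench) (height (world z) of hammer_mid above 0.062 m), for 0.1 s.
At the end, for the whole second after the job is handed in: Hammer at rest on the tray floor, lengthways within 0.35 rad (either way), its middle within 35 mm along and 30 mm across the tray centre, head and butt centres under 30 mm above the bench; cover at least 115 mm open; pin still parked in its notch (height 10.5 to 15.5 mm) (all of step 2 and x of hammer_mid in the frame of tray between -0.035 and 0.035 m and y of hammer_mid in the frame of tray between -0.03 and 0.03 m and z of each of hammer_head, hammer_butt in the frame of tray below 0.03 m and angle between the x axis of hammer and the x axis of tray, either way round below 0.35 rad and linear speed of hammer below 0.03 m/s); the robot touches nothing.
It fails at once if the hammer is dropped or thrown (faster than 0.7 m/s while no finger touches it) (contact force between the fingers and hammer below 0.1 N and linear speed of hammer above 0.7 m/s).
It fails at once if a bystander (tin, jar, bench block or brush) is moved by more than 30 mm (distance of any of tin, jar, bench_block, brush from where it was at the start of the episode above 0.03 m).
It also fails if it takes over 64 s, if anything falls off the work surface, if the arm or the gripper's body presses on something with over 40 N, if the wrist force passes 120 N, or if a joint passes its speed limit or range.

## Robot

A 6-joint arm with a two-finger parallel gripper is mounted at the origin on the work surface. World frame = base frame: x ahead of the robot, y to its left, z up, the work surface at z = 0. Lengths are in m, angles in rad, forces in N, time in s.
With the tool pointing down it reaches from about 0.35 to 0.975 m from the base axis. Payload 4.9 kg.
Tool frame: the origin (TCP) lies between the finger pads; the fingertips stand 19 mm ahead of it and the grasp point (between the pads) is the TCP; z points along the fingers, y is the line along which they close (so a half turn about z gives the same grasp; the last joint's range is limited). The gripper opens to 85 mm and grips with 20 to 120 N. Pads are 22 mm wide; open, the fingers measure 114 mm over their backs; the gripper's body (76 mm by 85 mm) begins 54 mm behind the grasp point. The pads swing forward as they close: fully open they stand 13 mm farther back than shut.
Start: joints at [-1.404, 0.053, 1.613, -0, 1.476, -0.119], TCP at [0.176, -0.6, 0.223] pointing down, gripper open.
Joint ranges: [-3.01, 3.01], [-1.01, 2.22], [0.06, 2.58], [-1.02, 4.17], [0.09, 2.62], [-3.14, 3.14]. Speed limits (rad/s): [2.57, 2.57, 3.14, 3.14, 3.14, 3.14].

## Interface

Orientations are given as a rotation vector (axis times angle).
In Python, from station import ctrl gives the robot as it stands. The module is installed in compiled form; this text tells all that it offers.
- The arm moves only by the tool servo_tool, never from a script. Its argument "increments" is a list that holds one entry, the list of rows, each a list of 5 numbers: the finger opening in cm, from 0 to 8.54, then the shift along the tool's x, y, z in cm, then the turn about the tool's z in degrees. A call has 1 to 5 rows; each row is the pose to reach, as a shift and turn from the pose commanded when the call began, along the tool's axes at that moment; what a row does not reach only later rows make up. A row lasts 1/10 s, in which the tool goes at most 50 mm and 8.59 degrees, less where a joint would pass 70% of its speed; a pose out of reach is approached as far as the arm can. A call with a gripper value outside its range is refused whole. The fingers move at their own pace and stop on an object; "newtons" is the grip in N (left out, the last holds). Time passes only in rows, so rows that repeat a pose let the fingers close. It gives the time, the measured TCP pose, the force, the opening and the grip force at its end, in the units of the state.
- ctrl.get_obs(): the state, without advancing time (a new reading comes with each control period).
- ctrl.get_image(name): name is "scene" or "top"; returns a dict with "img" (400x640x3 uint8, red, green, blue), "fx", "fy", "cx", "cy" (pixels), "k1" (the pictures are not rectified: a ray, as slopes to the right and down, at radius r is drawn at 1 + k1 r^2 times it, then the intrinsics apply), "rvec" (rotation vector, rad) and "tvec" (3), from world to camera coordinates, as OpenCV has them. Camera axes: x right, y down, z forward; pixel columns grow to the right and rows downward; lengths in m; the calibration is good to about 2 mm. A picture is of the moment at which its call begins. There is no depth.
- ctrl.finish_job(): hands the job in; it is judged then, once.
The state is a dict: "t": time; "q": joint angles; "dq": joint speeds; "effort": joint torques, N m; "tool_pos": TCP position; "tool_rot": TCP orientation; "contact_force": force on the tool from outside, world axes, zero at the start; "wrist_torque": the same for the moment, N m; "opening": finger opening in m; "grip_force": force on a finger pad.
Only numpy, scipy, OpenCV 4.12 (cv2) and the standard library are available. Lean on these libraries where they do the work, as an engineer would, in place of code of your own. Each camera call takes 0.05 s, during which the arm holds its last target. There are 200 camera calls.

## Working session

There is one attempt and no reset: what is moved stays moved. The work goes in short steps, Python scripts to look and compute and a tool call to move; the robot and the scene stay as the last step left them, time stands still between calls to the robot, and variables do not carry over. Pictures are saved under pics/ and viewed, at most 10 in all, crops included, and the job is handed in when it is done.

Besides the shell and the picture viewer there is one more tool, called after "Emit:" as a command line: name --argument value ..., lists and objects as JSON in quotes. servo_tool: Moves the arm, as the interface text tells. Its arguments: {"type":"object","properties":{"increments":{"type":"array"},"newtons":{"type":"number"}},"required":["increments"]}

```bash
mkdir -p pics
cat > h.py <<'E'
import numpy as np, cv2
from station import ctrl
def shot(n,fn=None):
    d=ctrl.get_image(n)
    if fn: cv2.imwrite('pics/'+fn,d['img'][:,:,::-1])
    return d
def KD(d): return np.array([[d['fx'],0,d['cx']],[0,d['fy'],d['cy']],[0,0,1.]]),np.array([d['k1'],0,0,0,0.])
def ray(d,px):
    K,D=KD(d); p=cv2.undistortPoints(np.array(px,float).reshape(-1,1,2),K,D).reshape(-1,2)
    R=cv2.Rodrigues(np.array(d['rvec'],float))[0]; t=np.array(d['tvec'],float).ravel()
    return -R.T@t, np.c_[p,np.ones(len(p))]@R
def onz(d,px,z):
    c,v=ray(d,px); z=np.broadcast_to(z,len(v)); return c+v*((z-c[2])/v[:,2])[:,None]
def proj(d,P):
    K,D=KD(d); return cv2.projectPoints(np.array(P,float).reshape(-1,1,3),np.array(d['rvec'],float),np.array(d['tvec'],float),K,D)[0].reshape(-1,2)
E
python3 - <<'E'
from h import *
a=shot('top','top1.png');b=shot('scene','scene1.png')
for d in(a,b): print(d['fx'],d['k1'],ray(d,[[320,200]]))
o=ctrl.get_obs();print(o['t'],o['tool_pos'],o['tool_rot'],o['opening'])
E
```

```text
365.80292905307806 0.009902699932854128 (array([ 0.34878021, -0.00457691,  1.22007349]), array([[ 0.20392902, -0.01583299, -0.97897463]]))
504.2994759681209 -0.1253869108884472 (array([1.34957875, 0.62940158, 0.98255767]), array([[-0.55081304, -0.50193642, -0.66689143]]))
0.1 [ 0.17610348 -0.59906968  0.22158357] [-3.10771730e+00 -4.47141054e-01  5.02995522e-05] 0.08543720144082036
```

View pics/top1.png

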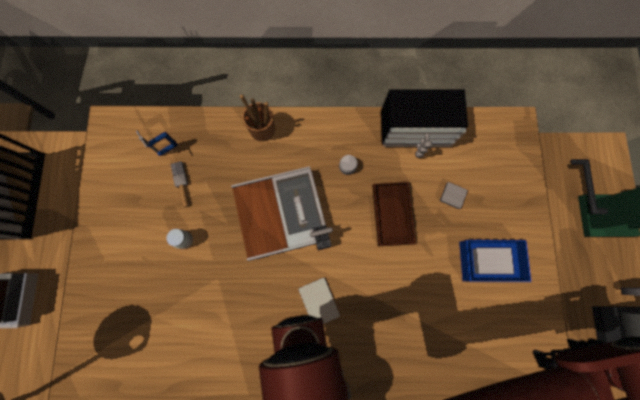

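View pics/scene1.png

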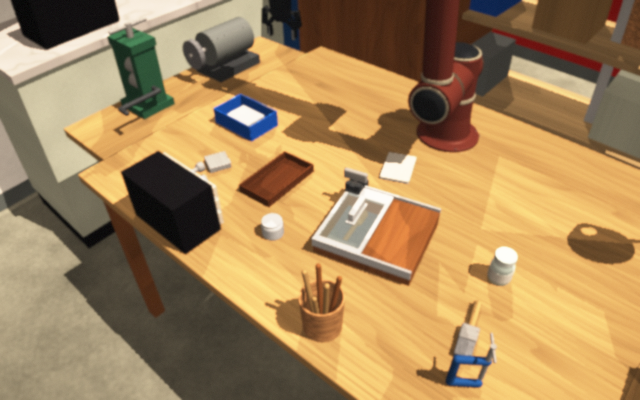

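The top view shows the case around (282,213), the tee near (320,238), the tray at (394,213), the tin at (348,163), the jar at (178,238) and the block at (453,194). I'll enlarge both views for corner picks.

Run:
```python
from h import *
a=cv2.imread('pics/top1.png')[150:270,220:430];b=cv2.imread('pics/scene1.png')[140:290,230:450]
a=cv2.resize(a,None,fx=3.6,fy=3.6,interpolation=3)[:, :760];b=cv2.resize(b,None,fx=3.6,fy=3.6,interpolation=3)
cv2.imwrite('pics/c1.png',a);cv2.imwrite('pics/c2.png',b);print(a.shape,b.shape)
```

```text
(432, 756, 3) (540, 792, 3)
```

View pics/c1.png

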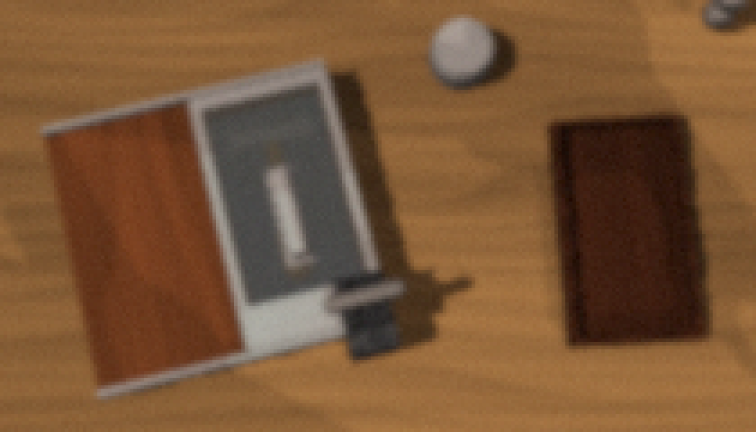

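View pics/c2.png

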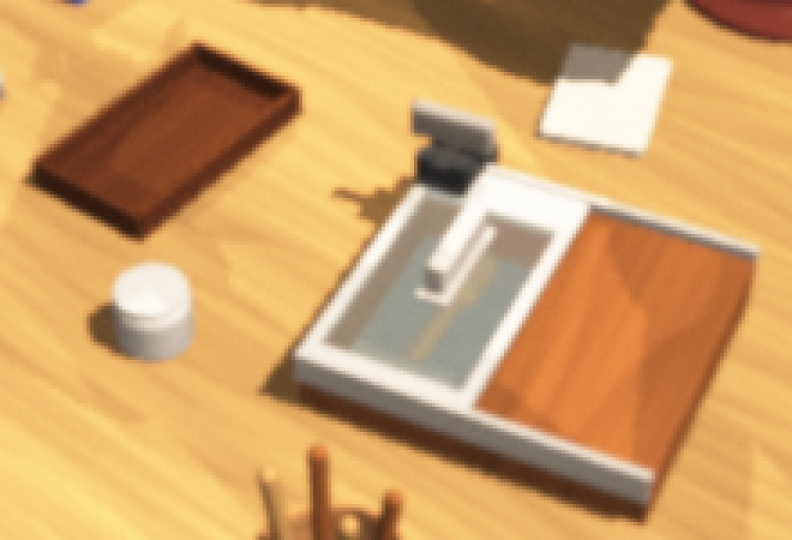

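```bash
cat > m1.py <<'E'
from h import *
a=shot('top');b=shot('scene')
T=lambda p:np.array(p,float)/3.6+[220,150]
S=lambda p:np.array(p,float)/3.6+[230,140]
def f(n,d,p,z): P=onz(d,p,z);print(n,np.round(P,4).tolist());return P
f('tee top ends T',a,T([[328,298],[403,285]]),.118)
f('tee top ends S',b,S([[415,103],[494,122]]),.118)
f('bar T ends',a,T([[278,167],[292,265]]),.086)
f('far rail T',a,T([[42,130],[322,60]]),.054)
f('near rail T',a,T([[98,395],[345,340]]),.054)
f('right edge T',a,T([[322,62],[378,268]]),.054)
f('S: left corner, right corner, near corner',b,S([[297,355],[757,250],[650,478]]),.054)
f('tray T',a,T([[550,122],[688,116],[708,335],[570,345]]),.028)
f('tray S',b,S([[198,42],[300,92],[137,232],[35,175]]),[.028,.028,.02,.02])
f('tin',a,T([[462,47]]),.05);f('jar',a,[[180,237]],.085)
E
python3 m1.py
```

```text
tee top ends T [[0.4772, 0.0047, 0.118], [0.4882, -0.0583, 0.118]]
tee top ends S [[0.493, -0.0536, 0.118], [0.4726, 0.0069, 0.118]]
bar T ends [[0.5967, 0.0493, 0.086], [0.5096, 0.0363, 0.086]]
far rail T [[0.6379, 0.2662, 0.054], [0.7047, 0.0113, 0.054]]
near rail T [[0.3998, 0.2058, 0.054], [0.4476, -0.0099, 0.054]]
right edge T [[0.7028, 0.0113, 0.054], [0.5115, -0.0393, 0.054]]
S: left corner, right corner, near corner [[0.7057, 0.0131, 0.054], [0.4021, 0.2055, 0.054], [0.6393, 0.2674, 0.054]]
tray T [[0.6526, -0.2014, 0.028], [0.6585, -0.3304, 0.028], [0.4547, -0.3373, 0.028], [0.4455, -0.2126, 0.028]]
tray S [[0.4593, -0.3273, 0.028], [0.455, -0.2096, 0.028], [0.6638, -0.1958, 0.02], [0.6693, -0.3104, 0.02]]
tin [[0.7186, -0.1184, 0.05]]
jar [[0.4678, 0.4107, 0.085]]
```

Both views agree on the case pose to about 1 cm, with yaw about 0.252. I'll check it with a wireframe overlay.

Run:
```python
from h import *
a=shot('top');b=shot('scene')
def box(x0,x1,y0,y1,z0,z1): return [(x,y,z) for z in(z0,z1) for x,y in((x0,y0),(x1,y0),(x1,y1),(x0,y1))]
E=[(0,1),(1,2),(2,3),(3,0),(4,5),(5,6),(6,7),(7,4),(0,4),(1,5),(2,6),(3,7)]
B=[(box(-.119,-.105,-.08,-.01,.088,.118),(0,255,0)),(box(-.06,.02,-.008,.008,.058,.086),(0,0,255)),(box(-.12,.12,-.065,.2,.0,.046),(255,255,0))]
yaw=.252;c,s=np.cos(yaw),np.sin(yaw);O=np.array([.584,.0476,0]);R=np.array([[c,-s,0],[s,c,0],[0,0,1]])
k=5;out=[]
for d,(x,y) in((a,(228,162)),(b,(310,160))):
    im=cv2.resize(d['img'][y:y+115,x:x+(110 if d is a else 135),::-1],None,fx=k,fy=k,interpolation=cv2.INTER_CUBIC)
    im=cv2.resize(im,None,fx=.65,fy=.9) if 0 else im
    for P,col in B:
        q=((proj(d,np.array(P)@R.T+O)-[x,y]+.5)*k).astype(int)
        for i,j in E: cv2.line(im,tuple(map(int,q[i])),tuple(map(int,q[j])),col,1)
    out.append(im)
o=np.hstack(out);o=cv2.resize(o,(800,int(o.shape[0]*800/o.shape[1])),interpolation=cv2.INTER_AREA);cv2.imwrite('pics/ov.png',o)
```

```text
(no output)
```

View pics/ov.png

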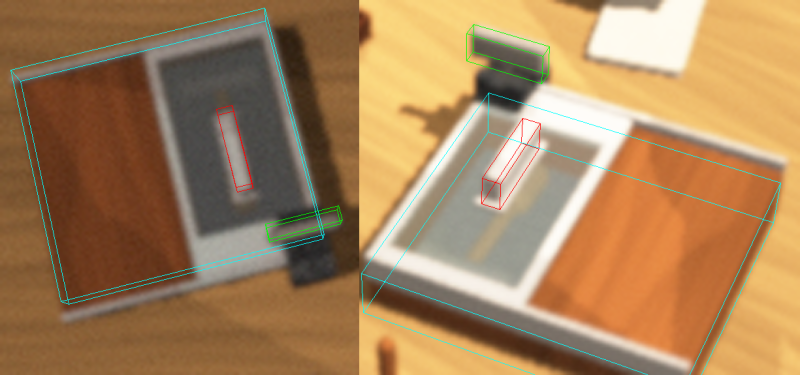

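```bash
cat >> h.py <<'E'
from scipy.spatial.transform import Rotation as Ro
def to(x,y,z,yaw):
    "total shift (cm, tool axes) and turn (deg) to put TCP at xyz with tool y axis at world angle yaw (mod pi)"
    o=ctrl.get_obs();R=Ro.from_rotvec(o['tool_rot']).as_matrix();s=R.T@(np.array([x,y,z])-o['tool_pos'])*100
    cur=np.arctan2(R[1,1],R[0,1]);dw=(yaw-cur+np.pi/2)%np.pi-np.pi/2
    print('t',round(o['t'],2),'shift',np.round(s,2),'turn',round(-np.degrees(dw),1),'alt',round(-np.degrees(dw)+180*np.sign(dw),1),'q',np.round(o['q'],2))
E
python3 - <<'E'
from h import *
from scipy.optimize import minimize
to(.485,-.024,.25,.252)
imgs=[shot(n) for n in('top','scene')]
G=[]
for d in imgs:
    g=cv2.GaussianBlur(d['img'],(0,0),1.0).astype(np.float32).mean(2)
    G.append(cv2.magnitude(cv2.Sobel(g,cv2.CV_32F,1,0),cv2.Sobel(g,cv2.CV_32F,0,1)))
def box(x0,x1,y0,y1,z0,z1): return np.array([(x,y,z) for z in(z0,z1) for x,y in((x0,y0),(x1,y0),(x1,y1),(x0,y1))])
E=[(4,5),(5,6),(6,7),(7,4)]
def score(p,boxes):
    yaw,ox,oy=p;c,s=np.cos(yaw),np.sin(yaw);R=np.array([[c,-s,0],[s,c,0],[0,0,1]]);t=0
    for B in boxes:
        P=B@R.T+[ox,oy,0]
        L=np.concatenate([P[i]+(P[j]-P[i])*np.linspace(0,1,40)[:,None] for i,j in E])
        for d,g in zip(imgs,G):
            q=proj(d,L).astype(np.float32)
            t+=cv2.remap(g,q[:,0].reshape(1,-1),q[:,1].reshape(1,-1),1).mean()
    return -t
tee=[box(-.119,-.105,-.08,-.01,.088,.118)];bar=[box(-.06,.02,-.008,.008,.058,.086)];cov=[box(-.118,.118,-.065,.065,.046,.054)]
for n,b in(('tee',tee),('bar',bar),('cov',cov),('all',tee+bar)):
    best=min((( score((y,ox,oy),b),y,ox,oy) for y in(.23,.25,.27) for ox in np.arange(.568,.594,.002) for oy in np.arange(.036,.058,.002)))
    print(n,np.round(best,4))
E
```

```text
t 0.3 shift [ 45.85 -46.5   -2.73] turn -88.1 alt 91.9 q [-1.4   0.05  1.61  0.    1.48 -0.12]
tee [-2.376435e+02  2.300000e-01  5.920000e-01  5.400000e-02]
bar [-2.616616e+02  2.700000e-01  5.820000e-01  4.800000e-02]
cov [-2.97979e+02  2.50000e-01  5.76000e-01  4.60000e-02]
all [-4.48436e+02  2.30000e-01  5.80000e-01  4.60000e-02]
```

Emit:
servo_tool --increments '[[[8.5,3,-3,-0.5,-6],[8.5,6,-6,-1,-12],[8.5,9,-9,-1.5,-18],[8.5,12,-12,-2,-24],[8.5,15,-15,-2.5,-30]]]'

```text
t: 0.9
tool_pos: [0.2783, -0.4119, 0.248]
tool_rot: [2.885, 1.242, 0.0]
contact_force: [0.9, -0.8, -0.4]
opening: 0.085
grip_force: 0.0
```

```bash
python3 -c "
from h import *
to(.484,-.0246,.25,.252)"
```

```text
t 0.9 shift [ 42.27 -11.67  -0.21] turn -57.8 alt 122.2 q [-1.13 -0.27  1.87  0.    1.54 -0.37]
```

Emit:
servo_tool --increments '[[[8.5,4,-1,0,-7],[8.5,8,-2,0,-14],[8.5,12,-3,0,-21],[8.5,16.5,-4.5,0,-28],[8.5,21,-6,0,-35]]]'

```text
t: 1.4
tool_pos: [0.3797, -0.2184, 0.248]
tool_rot: [2.377, 2.053, 0.0]
contact_force: [0.7, -0.1, -0.1]
opening: 0.085
grip_force: 0.0
```

```bash
python3 -c "
from h import *
to(.484,-.0246,.25,.252)"
```

```text
t 1.4 shift [20.7   7.49 -0.21] turn -22.8 alt 157.2 q [-0.69 -0.43  1.99  0.    1.58 -0.55]
```

Emit:
servo_tool --increments '[[[8.5,4.2,1.5,0,-5],[8.5,8.4,3,0,-10],[8.5,12.6,4.5,0,-15],[8.5,16.8,6,0,-20],[8.5,20.7,7.5,0,-22.8]]]'

```text
t: 1.9
tool_pos: [0.4851, -0.0246, 0.2481]
tool_rot: [1.926, 2.481, 0.001]
contact_force: [0.4, -0.1, -0.6]
opening: 0.0849
grip_force: 0.0
```

Emit:
servo_tool --increments '[[[8.5,0,0,2,0],[8.5,0,0,4,0]]]'

```text
t: 2.1
tool_pos: [0.4854, -0.0253, 0.2081]
tool_rot: [1.925, 2.48, 0.001]
contact_force: [0.0, -0.3, -0.4]
opening: 0.0851
grip_force: 0.0
```

```bash
python3 -c "
from h import *
to(.484,-.0246,.112,.252)
a=shot('top');b=shot('scene')
A=a['img'][190:270,280:360,::-1];B=b['img'][110:210,300:400,::-1]
z=lambda i:cv2.resize(i,(400,400),interpolation=3)
cv2.imwrite('pics/d1.png',np.hstack([z(A),z(B)]))"
```

```text
t 2.1 shift [ 0.11 -0.14  9.61] turn -0.1 alt 179.9 q [-0.21 -0.28  1.94 -0.    1.48 -0.46]
```

View pics/d1.png

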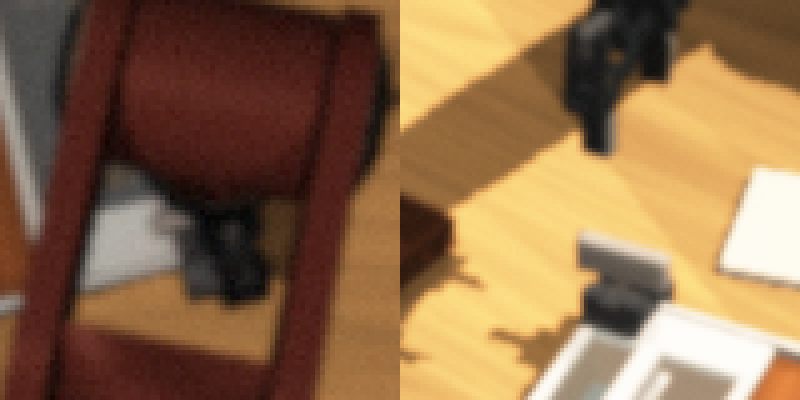

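The left part shows the gripper over the tee, and the right part shows the tee bar at about (625,255) below the fingers. I'll descend and close.

Emit:
servo_tool --increments '[[[6,0.1,-0.1,3,0],[4,0.1,-0.1,6,0],[4,0.1,-0.1,8,0],[4,0.1,-0.1,9.5,0],[4,0.1,-0.1,9.7,0]]]' --newtons 20

```text
t: 2.7
tool_pos: [0.4823, -0.0259, 0.1094]
tool_rot: [-1.93, -2.476, 0.002]
contact_force: [-0.3, 0.0, -0.2]
opening: 0.0399
grip_force: 0.0
```

Emit:
servo_tool --increments '[[[2,0,0,0,0],[2,0,0,0,0],[1.7,0,0,0,0],[1.7,0,0,0,0],[1.7,0,0,0,0]]]'

```text
t: 3.2
tool_pos: [0.4836, -0.026, 0.1113]
tool_rot: [1.93, 2.478, 0.001]
contact_force: [-0.1, -0.1, -0.9]
opening: 0.0171
grip_force: 0.0
```

Emit:
servo_tool --increments '[[[1,0,0,0,0],[1,0,0,0,0],[0.5,0,0,0,0],[0.5,0,0,0,0]]]' --newtons 50

```text
t: 3.6
tool_pos: [0.4832, -0.0259, 0.1107]
tool_rot: [-1.93, -2.478, 0.0]
contact_force: [0.1, 0.5, -0.3]
opening: 0.005
grip_force: 0.0
```

```bash
python3 -c "
from h import *
o=ctrl.get_obs();print(o['opening'],o['grip_force'],o['contact_force'])
a=shot('top');b=shot('scene')
P=[[*o['tool_pos']],[*(o['tool_pos']-[0,0,.019])]];print(proj(a,P),proj(b,P))
A=a['img'][190:270,280:360,::-1];B=b['img'][130:210,320:400,::-1]
z=lambda i:cv2.resize(i,(400,400),interpolation=3)
cv2.imwrite('pics/d2.png',np.hstack([z(A),z(B)]))"
```

```text
0.005038194887466812 0.0 [ 0.10225241  0.45824008 -0.31159817]
[[321.17486615 231.10670366]
 [321.05933776 231.84882267]] [[355.28617186 173.0255003 ]
 [355.11055245 178.35663111]]
```

View pics/d2.png

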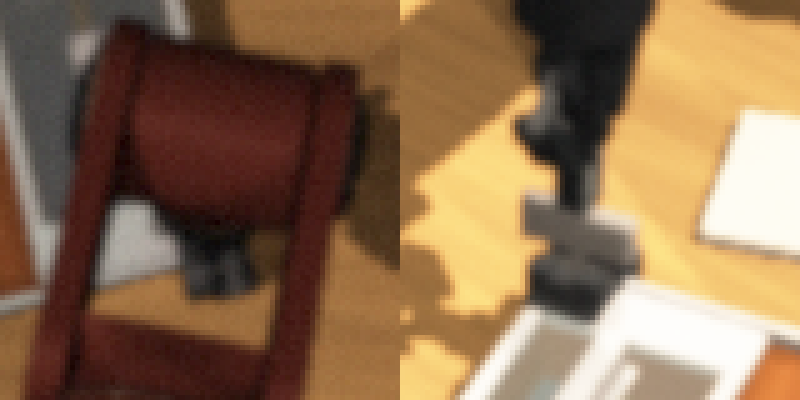

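```bash
python3 -c "
from h import *
a=shot('top');b=shot('scene')
t=np.array([.4854,-.0253,.2081]);y=np.array([.968,.25,0])
P=[t+s*y*.0425-[0,0,.006] for s in(1,-1)]+[t,[.4832,-.0259,.0917]]
print('scene crop',(proj(b,P)-[300,110])*4+[400,0]);print('top crop',(proj(a,P)-[280,190])*5)
bp=[[.4832-.007,-.0259,.118],[.4832+.007,-.0259,.118],[.4832,-.0259,.084]]
print('d2 scene bar near/far top, collar top',(proj(b,bp)-[320,130])*5+[400,0])
o=ctrl.get_obs();print(o['q'])
"
```

```text
scene crop [[596.71585642 180.70458421]
 [648.68687702 112.36486577]
 [623.51224669 138.34136612]
 [620.41782492 273.34608679]]
top crop [[188.87155634 109.45651179]
 [227.32316587 255.63232882]
 [208.14829957 180.48378638]
 [205.36256548 209.27204779]]
d2 scene bar near/far top, collar top [[584.61706881 198.58212673]
 [568.8172262  210.7694073 ]
 [575.16976889 252.35151733]]
[-2.07425368e-01 -1.95604579e-01  2.04100447e+00  2.32037731e-05
  1.29626207e+00 -4.54807482e-01]
```

```bash
python3 -c "
from h import *
b=shot('scene');np.save('s0.npy',b['img'])
g=b['img'].mean(2).astype(int)
for r in range(150,190,2): print(r,g[r,342:372:2])
"
```

```text
150 [150 188 181 117  86  37  20  26  20  29  30  74 153 168 166]
152 [176 153 135 102  78  39  20  21  24  32  46 115 165 168 169]
154 [136  67  97  92  69  60  32  20  24  35 108 169 177 174 171]
156 [141  50  69  60  43  44  31  22  23  38 128 176 180 181 179]
158 [173  86  34  27  25  32  31  24  32  81 168 184 182 180 180]
160 [196 169  59  24  22  32  32  29  48 136 178 184 186 185 184]
162 [199 193 148  83  46  24  31  39  62 141 180 179 182 183 185]
164 [201 202 196 185 142  35  28  58  99 149 189 181 181 181 181]
166 [198 199 200 198 165  39  25  60 108 157 195 187 179 179 180]
168 [201 186 188 188 157  39  24  62 106 165 193 195 187 180 181]
170 [196 146 119 147 133  43  26  65 120 184 198 194 192 183 181]
172 [193 134  87  90  93  82  68  89 171 212 214 210 202 190 179]
174 [193 135  86  87  88  88  88 102 142 175 199 214 217 203 194]
176 [190 142  98  89  86  87  88  91  94 103 118 146 186 200 201]
178 [191 183 173 148  89  78  84  87  87  90  92 106 152 198 204]
180 [197 190 170 129  79  64  76  80  78  84  89 102 137 172 203]
182 [200 187 109  84  81  85  86  82  68  62  66  89 102 144 197]
184 [197 180  63  57  73  87  86  81  87  79  62  70  94 150 193]
186 [198 177  54  38  52  67  62  65  74  75  86 145 224 221 216]
188 [169 159  58  39  37  39  39  38  46  65 124 222 239 235 236]
```

Emit:
servo_tool --increments '[[[0.5,0,0,-2,0],[0.5,0,0,-4,0],[0.5,0,0,-4,0]]]'

```text
t: 4.15
tool_pos: [0.4853, -0.0263, 0.1538]
tool_rot: [1.927, 2.474, 0.004]
contact_force: [0.6, -1.0, 0.6]
opening: 0.0052
grip_force: 0.0
```

```bash
python3 -c "
from h import *
b=shot('scene');o=ctrl.get_obs();t=o['tool_pos'];print(t,proj(b,[t,t-[0,0,.019]]))
g=b['img'].mean(2).astype(int)
for r in range(150,190,2): print(r,g[r,342:372:2])
"
```

```text
[ 0.48434882 -0.02608575  0.15211017] [[355.35309867 161.22280605]
 [355.17528936 166.76627198]]
150 [194 194 177 143  84  24  30  48  83 127 167 166 167 165 164]
152 [197 196 195 193 137  32  25  62 105 140 176 170 166 166 167]
154 [192 194 197 195 141  31  25  62 107 151 179 178 177 173 169]
156 [196 194 195 193 140  31  26  65  99 153 177 177 180 179 178]
158 [191 197 197 193 154  62  36  73 130 168 183 182 181 180 181]
160 [195 194 194 196 193 171 139 135 181 183 182 182 184 183 182]
162 [197 196 197 194 195 196 195 192 193 189 181 179 179 182 183]
164 [200 200 199 196 196 195 194 195 197 196 189 179 177 179 180]
166 [198 198 197 198 197 196 197 195 193 196 195 185 178 178 178]
168 [199 190 180 190 206 204 197 198 197 193 192 192 184 179 177]
170 [193 155 160 187 211 216 216 211 206 199 196 193 190 182 180]
172 [192 132  92 109 137 161 188 206 215 216 214 208 201 189 178]
174 [192 131  85  87  89  96 108 124 149 176 195 212 217 203 193]
176 [188 140  97  89  85  86  88  91  95 102 115 146 182 199 200]
178 [189 181 171 147  88  77  83  86  86  88  89 106 152 196 202]
180 [194 190 173 135  79  66  76  80  78  81  86 101 134 169 202]
182 [197 186 113  84  81  85  85  80  68  62  67  88 102 144 196]
184 [196 176  63  56  73  87  83  83  86  78  63  68  91 150 191]
186 [196 175  54  37  53  65  62  65  74  75  86 144 224 221 215]
188 [168 157  56  38  35  37  37  37  45  62 123 220 237 234 235]
```

The scene camera shows the closed tips ending about 25 mm above the reported height: row 159 against a predicted 167. The fingers therefore closed above the bar. I'll touch the bar top gently to calibrate z.

Emit:
servo_tool --increments '[[[0.5,0,0,2,0],[0.5,0,0,3.8,0],[0.5,0,0,4,0],[0.5,0,0,4.2,0],[0.5,0,0,4.2,0]]]'

```text
t: 4.7
tool_pos: [0.4834, -0.0259, 0.1095]
tool_rot: [-1.93, -2.478, 0.0]
contact_force: [-3.4, 1.0, 10.0]
opening: 0.0052
grip_force: 4.7
```

Emit:
servo_tool --increments '[[[0.5,0,0,0.2,0],[0.5,0,0,0.2,0]]]'

```text
t: 4.9
tool_pos: [0.4837, -0.026, 0.1093]
tool_rot: [-1.93, -2.479, 0.0]
contact_force: [-6.6, 0.5, 19.1]
opening: 0.0048
grip_force: 9.1
```

Emit:
servo_tool --increments '[[[0.5,0,0,0.2,0],[0.5,0,0,0.2,0]]]'

```text
t: 5.1
tool_pos: [0.4841, -0.026, 0.1092]
tool_rot: [1.93, 2.479, -0.001]
contact_force: [-12.0, 2.4, 27.0]
opening: 0.005
grip_force: 13.4
```

Emit:
servo_tool --increments '[[[0.5,0,0,0.2,0],[0.5,0,0,0.2,0]]]'

```text
t: 5.3
tool_pos: [0.4845, -0.0261, 0.1091]
tool_rot: [1.93, 2.479, -0.001]
contact_force: [-15.8, 2.9, 35.2]
opening: 0.0049
grip_force: 17.9
```

Confirmed: contact with the bar top (z 0.118) comes at a reported TCP of 0.1095, so the reported height is about 27 mm low. I'll back off, open, and go down to a reported 0.084.

Emit:
servo_tool --increments '[[[0.5,0,0,-2,0],[5,0,0,-3.8,0],[5,0,0,-3.8,0],[5,0,0,-3.8,0],[5,0,0,-3.8,0]]]'

```text
t: 5.8
tool_pos: [0.4821, -0.0256, 0.1387]
tool_rot: [-1.929, -2.476, 0.002]
contact_force: [-0.7, 0.6, -1.2]
opening: 0.05
grip_force: 0.0
```

```bash
python3 -c "
from h import *
to(.484,-.026,.084,.252)"
```

```text
t 5.8 shift [-0.09  0.19  5.46] turn -0.3 alt 179.7 q [-0.21 -0.23  2.02  0.    1.35 -0.45]
```

Emit:
servo_tool --increments '[[[5,0,0,1.5,0],[5,0,0,3,0],[5,0,0,4,0],[5,0,0,5,0],[5,0,0,5.4,0]]]'

```text
t: 6.3
tool_pos: [0.4821, -0.0256, 0.0846]
tool_rot: [-1.929, -2.476, 0.002]
contact_force: [-0.1, 0.1, 0.7]
opening: 0.0502
grip_force: 0.0
```

Emit:
servo_tool --increments '[[[2.4,0,0,0,0],[2.4,0,0,0,0],[2.4,0,0,0,0],[2,0,0,0,0],[2,0,0,0,0]]]' --newtons 20

```text
t: 6.8
tool_pos: [0.4836, -0.026, 0.0872]
tool_rot: [1.93, 2.478, 0.001]
contact_force: [-0.7, -0.1, 0.2]
opening: 0.0202
grip_force: 0.0
```

Emit:
servo_tool --increments '[[[1,0,0,0,0],[1,0,0,0,0],[1,0,0,0,0]]]'

```text
t: 7.1
tool_pos: [0.4828, -0.0261, 0.0872]
tool_rot: [-1.93, -2.478, 0.002]
contact_force: [-5.0, -1.0, 4.8]
opening: 0.0134
grip_force: 24.9
```

Emit:
servo_tool --increments '[[[0.8,0,0,0,0],[0.8,0,0,-0.8,0],[0.8,0,0,-1.6,0],[0.8,0,0,-2.4,0],[0.8,0,0,-2.4,0]]]' --newtons 90

```text
t: 7.6
tool_pos: [0.4824, -0.026, 0.1101]
tool_rot: [-1.93, -2.478, 0.002]
contact_force: [1.1, -3.2, -13.7]
opening: 0.0119
grip_force: 87.8
```

Emit:
servo_tool --increments '[[[0.8,0,0,0,7],[0.8,0,0,0,14],[0.8,0,0,0,21],[0.8,0,0,0,28],[0.8,0,0,0,35]]]'

```text
t: 8.1
tool_pos: [0.4821, -0.026, 0.1091]
tool_rot: [-2.59, -1.776, 0.004]
contact_force: [1.6, -3.7, -14.0]
opening: 0.0121
grip_force: 87.9
```

```bash
python3 -c "
from h import *
to(.484,-.026,.11,.252+np.pi/2)"
```

```text
t 8.1 shift [ 0.07  0.18 -0.09] turn 54.5 alt -125.5 q [-0.21 -0.19  2.04 -0.    1.3   0.16]
```

Emit:
servo_tool --increments '[[[0.8,0,0,0,7],[0.8,0,0,0,14],[0.8,0,0,0,21],[0.8,0,0,0,28],[0.8,0,0,0,35]]]'

```text
t: 8.6
tool_pos: [0.4818, -0.0259, 0.1089]
tool_rot: [-3.004, -0.916, 0.005]
contact_force: [0.6, -3.1, -13.2]
opening: 0.0121
grip_force: 87.9
```

Emit:
servo_tool --increments '[[[0.8,0,0,0,7],[0.8,0,0,0,14],[0.8,0,0,0,19.5],[0.8,0,0,0,19.5]]]'

```text
t: 9.0
tool_pos: [0.4818, -0.0257, 0.109]
tool_rot: [-3.115, -0.401, 0.006]
contact_force: [-0.2, -1.9, -13.9]
opening: 0.012
grip_force: 87.9
```

Emit:
servo_tool --increments '[[[0.8,0,0,0.4,0],[0.8,0,0,0.8,0],[0.8,0,0,1,0],[0.8,0,0,1,0]]]'

```text
t: 9.4
tool_pos: [0.4821, -0.0258, 0.1005]
tool_rot: [-3.115, -0.403, 0.006]
contact_force: [-6.6, -2.5, -8.7]
opening: 0.0118
grip_force: 88.8
```

```bash
python3 -c "
from h import *
to(.484,-.026,.11,.252+np.pi/2)"
```

```text
t 9.4 shift [ 0.18  0.07 -0.95] turn 0.3 alt -179.7 q [-0.21 -0.18  2.05 -0.    1.28  1.11]
```

Emit:
servo_tool --increments '[[[0.8,0,0,0.2,0],[0.8,0,0,0.3,0],[0.8,0,0,0.3,0]]]'

```text
t: 9.7
tool_pos: [0.4822, -0.0258, 0.1004]
tool_rot: [-3.115, -0.403, 0.007]
contact_force: [-15.0, -0.6, 7.7]
opening: 0.0123
grip_force: 91.0
```

Emit:
servo_tool --increments '[[[3,0,0,0,0],[4,0,0,0,0],[5,0,0,0,0],[5,0,0,0,0],[5,0,0,0,0]]]'

```text
t: 10.2
tool_pos: [0.4839, -0.0259, 0.0983]
tool_rot: [3.116, 0.401, 0.002]
contact_force: [0.8, 0.0, -1.2]
opening: 0.0497
grip_force: 0.0
```

```bash
python3 -c "
from h import *
to(.484,-.026,.11,.252+np.pi/2)
b=shot('scene')
g=b['img'].mean(2).astype(int)
B=b['img'][130:210,320:400,::-1];B0=np.load('s0.npy')[130:210,320:400,::-1]
z=lambda i:cv2.resize(i,(400,400),interpolation=3)
cv2.imwrite('pics/d3.png',np.hstack([z(B),z(B0)]))"
```

```text
t 10.2 shift [ 0.01  0.02 -1.17] turn 0.2 alt -179.8 q [-0.21 -0.18  2.05  0.    1.27  1.11]
```

View pics/d3.png

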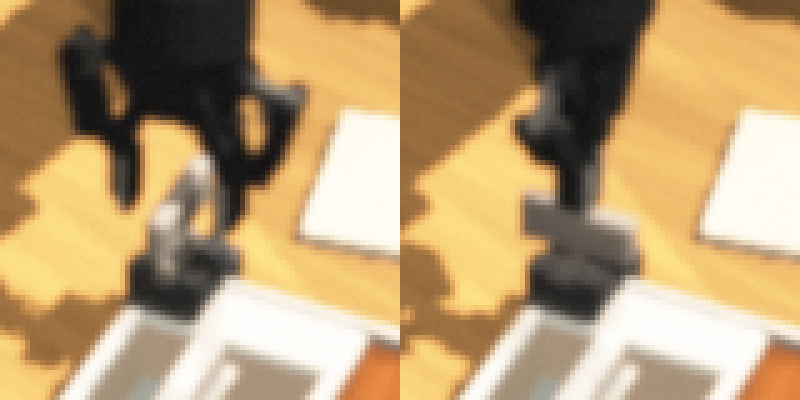

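The tee bar is now turned along case x and held up by the collar (at about (180,215)), with the fingers open on either side. Next is the cover bar.

Emit:
servo_tool --increments '[[[5,0,0,-1,0],[5,0,0,-3,0],[5,0,0,-5,0],[6,0,0,-6,0],[6,0,0,-6,0]]]'

```text
t: 10.75
tool_pos: [0.4846, -0.0261, 0.16]
tool_rot: [3.115, 0.401, 0.006]
contact_force: [0.5, -0.4, 0.7]
opening: 0.0602
grip_force: 0.0
```

```bash
python3 -c "
from h import *
to(.5606,.041,.157,.252+np.pi/2)"
```

```text
t 10.75 shift [ 9.05 -4.57  0.33] turn 0.2 alt -179.8 q [-0.21 -0.25  2.    0.    1.39  1.11]
```

Emit:
servo_tool --increments '[[[6,3,-1.5,0,0],[6,6,-3,0,0],[6,9,-4.5,0,0],[6,9,-4.5,2,0],[6,9,-4.5,4,0]]]'

```text
t: 11.25
tool_pos: [0.5594, 0.0412, 0.1166]
tool_rot: [-3.116, -0.403, 0.0]
contact_force: [-0.1, -0.0, 0.1]
opening: 0.0599
grip_force: 0.0
```

```bash
python3 -c "
from h import *
to(.5606,.041,.057,.252+np.pi/2)
b=shot('scene')
B=b['img'][120:230,300:460,::-1];B=cv2.resize(B,None,fx=5,fy=5,interpolation=3)
cv2.imwrite('pics/d4.png',B)"
```

```text
t 11.25 shift [0.11 0.05 5.96] turn 0.3 alt -179.7 q [-0.06 -0.01  1.86  0.    1.29  1.25]
```

View pics/d4.png

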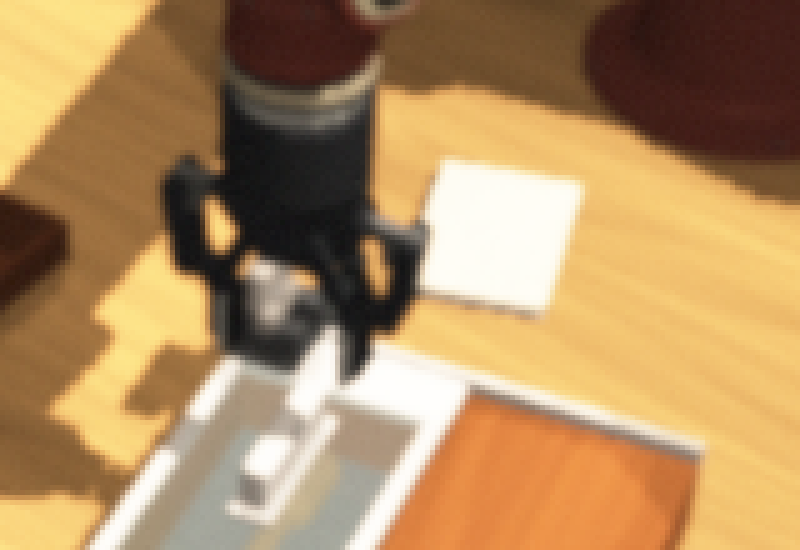

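The fingers straddle the cover bar at about (300,400) in the crop, with the tee behind them still up. Descending.

Emit:
servo_tool --increments '[[[6,0,0,2,0],[6,0,0,4,0],[6,0,0,5,0],[6,0,0,5.6,0],[6,0,0,5.6,0]]]'

```text
t: 11.8
tool_pos: [0.5583, 0.0404, 0.061]
tool_rot: [-3.116, -0.401, 0.002]
contact_force: [-0.5, 0.1, 0.4]
opening: 0.0602
grip_force: 0.0
```

Emit:
servo_tool --increments '[[[2,0,0,0,0],[2,0,0,0,0],[2,0,0,0,0],[1,0,0,0,0],[1,0,0,0,0]]]' --newtons 25

```text
t: 12.3
tool_pos: [0.5595, 0.0405, 0.0627]
tool_rot: [-3.116, -0.401, -0.002]
contact_force: [-0.8, -0.1, 5.0]
opening: 0.0152
grip_force: 26.2
```

Emit:
servo_tool --increments '[[[1,0,-1,0,0],[1,0,-3,0,0],[1,0,-5,0,0],[1,0,-7,0,0],[1,0,-9,0,0]]]' --newtons 40

```text
t: 12.8
tool_pos: [0.5371, 0.1279, 0.0628]
tool_rot: [3.114, 0.401, 0.005]
contact_force: [3.2, -3.2, 2.9]
opening: 0.0147
grip_force: 43.8
```

Emit:
servo_tool --increments '[[[1,0,-1.5,0,0],[1,0,-3,0,0],[1,0,-3.9,0,0],[1,0,-4,0,0],[1,0,-4,0,0]]]'

```text
t: 13.3
tool_pos: [0.5272, 0.1665, 0.0627]
tool_rot: [3.115, 0.402, 0.005]
contact_force: [3.6, -2.3, 6.0]
opening: 0.0148
grip_force: 44.3
```

Emit:
servo_tool --increments '[[[3,0,0,0,0],[6,0,0,0,0],[6,0,0,0,0],[6,0,0,-3,0],[6,0,0,-7,0]]]'

```text
t: 13.8
tool_pos: [0.5228, 0.1659, 0.1285]
tool_rot: [-3.116, -0.401, 0.014]
contact_force: [0.3, -0.8, 0.9]
opening: 0.0601
grip_force: 0.0
```

Emit:
servo_tool --increments '[[[6,0,-2,-4,0],[6,0,-6,-8,0],[6,0,-10,-10,0],[6,0,-14,-10,0]]]'

```text
t: 14.2
tool_pos: [0.4917, 0.3039, 0.2367]
tool_rot: [-3.113, -0.4, -0.011]
contact_force: [0.6, -0.2, 0.8]
opening: 0.0598
grip_force: 0.0
```

```bash
python3 -c "
from h import *
a=shot('top');b=shot('scene')
A=a['img'][155:255,255:335,::-1];B=b['img'][160:260,310:400,::-1]
z=lambda i:cv2.resize(i,None,fx=4.7,fy=4.7,interpolation=3)
cv2.imwrite('pics/e1.png',np.hstack([z(A),z(B)]));print(z(A).shape)"
```

```text
(470, 376, 3)
```

View pics/e1.png

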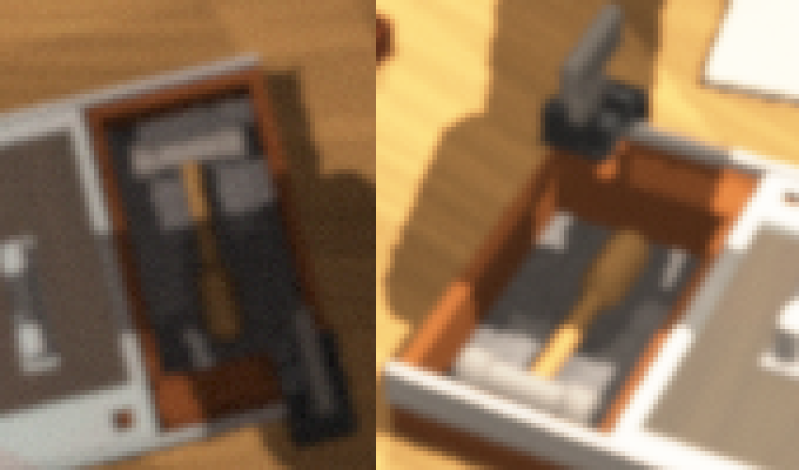

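The cover is open and the pin is up. In the top crop the hammer head is at about (192,150) and the handle runs down to the butt at (222,337). In the scene crop the handle runs from (553,362) to (632,237).

```bash
python3 -c "
from h import *
a=shot('top');b=shot('scene')
T=lambda p:np.array(p,float)/4.7+[255,155]
S=lambda p:(np.array(p,float)-[376,0])/4.7+[310,160]
A=onz(a,T([[192,150],[193,168],[210,250],[222,337]]),.02);B=onz(b,S([[537,380],[553,362],[590,305],[632,237]]),.02)
for P in(A,B):
  print(np.round(P[:,:2],4).tolist());d=P[1]-P[3];yaw=np.arctan2(d[1],d[0]);print(yaw)
  print('case xy',np.round((P[:,:2]-[.580,.046])@np.array([[.968,-.25],[.25,.968]]),4).tolist())
"
```

```text
[[0.6438, 0.0574], [0.6305, 0.0566], [0.5708, 0.0438], [0.5087, 0.0348]]
0.1765953502875925
case xy [[0.0646, -0.0049], [0.0516, -0.0024], [-0.0094, 0.0002], [-0.0718, 0.007]]
[[0.6344, 0.0598], [0.6178, 0.0579], [0.5686, 0.0455], [0.5075, 0.029]]
0.2558299309879046
case xy [[0.0561, -0.0003], [0.0396, 0.002], [-0.0111, 0.0024], [-0.0744, 0.0017]]
```

```bash
python3 -c "
from h import *
to(.605,.0515,.16,.215+np.pi/2)"
```

```text
t 14.4 shift [ 4.78 27.18  7.08] turn 2.5 alt -177.5 q [ 0.42 -0.07  1.72 -0.    1.49  1.74]
```

Emit:
servo_tool --increments '[[[4,0.8,4.6,1,0.5],[4,1.6,9,2,1],[4,2.4,13.6,3,1.5],[4,3.2,18,4,2],[4,4,22.6,5,2.5]]]'

```text
t: 14.9
tool_pos: [0.5862, 0.09, 0.1802]
tool_rot: [-3.124, -0.33, 0.003]
contact_force: [0.8, 0.5, 0.2]
opening: 0.0404
grip_force: 0.0
```

Emit:
servo_tool --increments '[[[4,0.8,4.6,2,0],[4,0.8,4.6,2,0],[4,0.8,4.6,2,0]]]'

```text
t: 15.2
tool_pos: [0.603, 0.0477, 0.1597]
tool_rot: [-3.124, -0.327, 0.006]
contact_force: [-0.3, 0.1, 1.1]
opening: 0.0398
grip_force: 0.0
```

```bash
python3 -c "
from h import *
to(.605,.0515,.001,.215+np.pi/2)"
```

```text
t 15.2 shift [ 0.34 -0.31 15.87] turn -0.4 alt 179.6 q [-0.04  0.05  1.72  0.    1.37  1.32]
```

Emit:
servo_tool --increments '[[[4,0.2,-0.3,4,0],[4,0.2,-0.3,8,0],[4,0.2,-0.3,11.5,0],[4,0.2,-0.3,13.5,0],[4,0.2,-0.3,14.5,0]]]'

```text
t: 15.7
tool_pos: [0.6031, 0.0541, 0.0142]
tool_rot: [-3.123, -0.335, 0.007]
contact_force: [-0.5, -0.2, -0.2]
opening: 0.0399
grip_force: 0.0
```

Emit:
servo_tool --increments '[[[4,0,0,0.5,0],[4,0,0,1,0],[4,0,0,1,0]]]'

```text
t: 16.0
tool_pos: [0.606, 0.0534, 0.0076]
tool_rot: [3.124, 0.334, 0.002]
contact_force: [1.0, -0.4, -0.0]
opening: 0.0401
grip_force: 0.0
```

Emit:
servo_tool --increments '[[[4,0,0,0.3,0],[4,0,0,0.6,0],[4,0,0,0.6,0]]]'

```text
t: 16.3
tool_pos: [0.6052, 0.0532, 0.0007]
tool_rot: [-3.124, -0.333, 0.0]
contact_force: [-0.0, 0.7, -0.1]
opening: 0.0396
grip_force: 0.0
```

Emit:
servo_tool --increments '[[[2,0,0,0,0],[2,0,0,0,0],[1,0,0,0,0],[1,0,0,0,0],[1,0,0,0,0]]]' --newtons 30

```text
t: 16.8
tool_pos: [0.6055, 0.0532, 0.001]
tool_rot: [3.124, 0.333, 0.0]
contact_force: [0.7, -1.7, 1.8]
opening: 0.0128
grip_force: 29.3
```

Emit:
servo_tool --increments '[[[0.8,0,0,0,0],[0.8,0,0,-0.5,0],[0.8,0,0,-1.5,0],[0.8,0,0,-2.5,0],[0.8,0,0,-3.5,0]]]' --newtons 80

```text
t: 17.3
tool_pos: [0.6053, 0.0533, 0.0366]
tool_rot: [-3.124, -0.333, -0.0]
contact_force: [0.2, -0.7, -2.6]
opening: 0.0112
grip_force: 78.1
```

Emit:
servo_tool --increments '[[[0.8,0,0,-2,0],[0.8,0,0,-4,0],[0.8,0,0,-6,0],[0.8,0,0,-8,0],[0.8,0,0,-10,0]]]'

```text
t: 17.8
tool_pos: [0.6053, 0.0533, 0.1374]
tool_rot: [3.124, 0.333, 0.001]
contact_force: [0.6, 0.6, -3.6]
opening: 0.0107
grip_force: 78.1
```

Run:
```python
from h import *
o=ctrl.get_obs();print(o['contact_force'],o['wrist_torque'],o['opening'],o['grip_force'])
a=shot('top')
# tray pose from top-rim corners both views (earlier picks)
P=np.array([[.6526,-.2014],[.6585,-.3304],[.4547,-.3373],[.4455,-.2126]]);print(P.mean(0))
b=shot('scene')
# refine tray: dark-brown mask in top picture
im=a['img'].astype(int);g=im.sum(2);m=((g<170)*255).astype(np.uint8);m[:,:365]=0;m[:,425:]=0;m[:170]=0;m[260:]=0
c=max(cv2.findContours(m,0,2)[0],key=cv2.contourArea);r=cv2.minAreaRect(c);print(r)
q=onz(a,cv2.boxPoints(r),.028)[:,:2];print(np.round(q,3).tolist(),q.mean(0),np.linalg.norm(q-np.roll(q,1,0),axis=1))
to(.56,-.265,.15,np.pi/2)
```

```text
[ 0.57173583  0.64372521 -3.60196786] [0.01922119 0.13367867 0.00830668] 0.010665398614464174 78.0783998966217
[ 0.552825 -0.270425]
((390.0, 214.5), (89.0, 50.0), 90.0)
[[0.701, -0.177], [0.701, -0.346], [0.404, -0.329], [0.403, -0.168]] [ 0.55231356 -0.25489493] [0.29782594 0.16934073 0.29812838 0.16076685]
t 17.9 shift [-11.39  30.09  -0.98] turn 12.2 alt -167.8 q [-0.03  0.08  1.73  0.    1.33  1.32]
```

Run:
```python
from h import *
D=[(shot(n),cv2.imread(f'pics/{n}1.png',0)) for n in('top','scene')]
G=[]
for d,im in D:
    g=cv2.GaussianBlur(im.astype(np.float32),(0,0),1.0)
    m=cv2.magnitude(cv2.Sobel(g,cv2.CV_32F,1,0),cv2.Sobel(g,cv2.CV_32F,0,1));G.append(m/m[150:270,220:430].mean())
u=np.linspace(-1,1,40)
def rect(a,b,z): return np.concatenate([np.c_[u*a,0*u+s*b,0*u+z] for s in(1,-1)]+[np.c_[0*u+s*a,u*b,0*u+z] for s in(1,-1)])
L=np.concatenate([rect(.105,.06,.028)])
for sel in([0],[1],[0,1]):
    R=[]
    for y in np.arange(0,.121,.02):
        c,s=np.cos(y),np.sin(y);M=L@np.array([[c,s,0],[-s,c,0],[0,0,1]])
        for X in np.arange(.54,.575,.0025):
            for Y in np.arange(-.285,-.25,.0025):
                t=0
                for i in sel:
                    q=proj(D[i][0],M+[X,Y,0]).astype(np.float32);t+=cv2.remap(G[i],q[None,:,0],q[None,:,1],1).mean()
                R.append((t,y,X,Y))
    R.sort(reverse=True);print(sel,np.round(R[:3],4).tolist())
# head of hammer in hand seen from scene/top
o=ctrl.get_obs();t=np.array(o['tool_pos'])+[0,0,.02]
print([np.round(proj(d,[t,t+[.044,.009,0],t-[.095,.019,0]]),1).tolist() for d,_ in D])
```

```text
[0] [[4.0442, 0.06, 0.5525, -0.265], [4.0384, 0.04, 0.5525, -0.265], [4.0208, 0.04, 0.5525, -0.2675]]
[1] [[3.5389, 0.06, 0.56, -0.2675], [3.5349, 0.06, 0.56, -0.265], [3.5288, 0.04, 0.56, -0.265]]
[0, 1] [[7.1157, 0.04, 0.555, -0.2675], [7.1003, 0.06, 0.555, -0.2675], [7.0951, 0.04, 0.555, -0.265]]
[[[294.9, 188.5], [292.1, 174.3], [301.0, 219.9]], [[350.2, 195.2], [341.8, 206.0], [367.3, 173.7]]]
```

Emit:
servo_tool --increments '[[[0.8,0,0,-2,0],[0.8,0,0,-3.5,0],[0.8,0,1,-4,0],[0.8,0,2.5,-4,0],[0.8,0,5,-4,0]]]'

```text
t: 18.5
tool_pos: [0.6156, 0.0037, 0.1749]
tool_rot: [-3.123, -0.335, 0.001]
contact_force: [-0.0, 0.4, -3.0]
opening: 0.0108
grip_force: 78.3
```

```bash
python3 -c "
from h import *
to(.572,-.2655,.15,.05+np.pi/2)"
```

```text
t 18.5 shift [-9.97 25.38  2.49] turn 9.4 alt -170.6 q [-0.11  0.06  1.68 -0.    1.4   1.24]
```

Emit:
servo_tool --increments '[[[0.8,-1.5,3.8,0,2],[0.8,-3,7.6,0,4],[0.8,-4.5,11.4,0,6],[0.8,-6,15.2,0,8],[0.8,-7.5,19,0,9.4]]]'

```text
t: 19.0
tool_pos: [0.5813, -0.1999, 0.1743]
tool_rot: [-3.14, -0.073, 0.003]
contact_force: [0.2, -1.5, -2.3]
opening: 0.0111
grip_force: 78.3
```

```bash
python3 -c "
from h import *
to(.572,-.2655,.14,.05+np.pi/2)"
```

```text
t 19.0 shift [-1.23  6.51  3.43] turn -0.2 alt 179.8 q [-0.45  0.06  1.68 -0.    1.4   1.07]
```

Emit:
servo_tool --increments '[[[0.8,-0.6,3,1,0],[0.8,-1.2,6.5,3,0],[0.8,-1.2,6.5,5,0],[0.8,-1.2,6.5,5,0],[0.8,-1.2,6.5,5,0]]]'

```text
t: 19.5
tool_pos: [0.5728, -0.2629, 0.1244]
tool_rot: [-3.139, -0.075, 0.003]
contact_force: [0.1, -0.3, -2.5]
opening: 0.0107
grip_force: 78.4
```

Run:
```python
from h import *
to(.572,-.2655,.001,.05+np.pi/2)
# where is the head? difference to the untouched pictures, steel (bright grey) pixels
b=shot('scene');old=cv2.imread('pics/scene1.png')[:,:,::-1].astype(int)
o=ctrl.get_obs();t=np.array(o['tool_pos'])+[0,0,.02]
P=[t,t+[.046,.04,0],t+[.046,-.04,0],t-[.095,0,0]];print(np.round(proj(b,P),1).tolist())
g=b['img'].astype(int)
x,y=proj(b,[t+[.046,0,0]])[0].astype(int)
for r in range(y-16,y+20,2): print(r,' '.join(f'{g[r,c].mean():3.0f}{"g" if np.ptp(g[r,c])<35 else "."}' for c in range(x-26,x+30,3)))
```

```text
t 19.5 shift [-0.07  0.27 12.34] turn -0.1 alt 179.9 q [-0.55  0.14  1.68 -0.    1.32  0.97]
[[270.4, 145.3], [268.6, 158.2], [249.0, 147.3], [293.4, 130.8]]
136 185. 166. 112.  74g  56.  49.  54.  53.  50.  65g  48g  20g  18g  27g  23g  21g  25g 133. 188.
138 187. 186. 174. 133.  93.  58.  49.  50.  66g  80.  69.  46g  17g  21g  20g  27g 101. 146. 156.
140 184. 187. 186. 177. 153. 105.  61g  67g  82.  82.  77.  52g  25g  28g  22g  87. 163. 110. 103.
142 166. 170. 175. 168. 113.  84.  84.  89.  80.  80.  82.  56g  34g  51g  21g 132. 120.  99. 102.
144  92.  95.  98.  97.  84.  84. 166. 189. 112.  81.  94.  69g  44g  64g  21g  90. 108. 108. 106.
146  80.  72.  77.  77.  82.  98. 190. 209. 183. 109. 103. 104.  78.  74g  25g  77. 111. 111. 117.
148  95.  80.  72.  75.  78.  97. 163g 185g 199. 179. 136. 168.  80.  73g  35g  93. 119. 161. 186.
150 100.  94.  80.  73.  74.  84. 125g 150g 177g 196. 197. 187.  98.  88g  87. 142. 180. 190. 194.
152  97.  99.  96.  83.  73.  79.  94g  96g 132g 169g 193. 197. 178. 144. 165. 191. 188. 123. 124.
154  99.  98. 100.  96.  87.  89.  92.  89.  91g 120g 156g 176g 195. 169. 183. 187. 130.  65.  39.
156 100.  97.  95.  98.  96.  93.  93.  95. 100. 118. 112g 144g 176g 153g 175. 133.  70.  56.  34.
158 101. 102.  99.  96.  97.  98.  99. 121. 155. 179. 163. 113g 154g 149g 121.  52.  57.  58.  50.
160 101. 101. 102.  99.  95.  97. 137. 176. 186. 186. 188. 126. 132g 143g  63.  51.  59.  70.  68.
162 100.  97. 102. 101.  99.  95. 130. 182. 183. 187. 177. 113.  95.  86g  57.  61.  70.  71.  70.
164 100.  99.  98.  99. 101. 104. 139. 185. 184. 176. 118.  82.  46.  45.  56.  70.  73.  79.  80.
166  98. 102.  99. 101. 132. 175. 184. 184. 182. 131.  87.  71.  55.  59.  66.  71.  81.  80.  85.
168  98. 101. 104. 141. 181. 190. 193. 192. 174.  93.  79.  58.  65.  66.  68.  79.  78.  88.  86.
170 100. 101. 100. 118. 184. 186. 190. 188. 143.  72.  61.  62.  65.  66.  77.  78.  81.  86.  84.
```

Emit:
servo_tool --increments '[[[0.8,0.6,0.3,3,0],[0.8,0.6,0.3,6,0],[0.8,0.6,0.3,8.5,0],[0.8,0.6,0.3,10.5,0],[0.8,0.6,0.3,11,0]]]'

```text
t: 20.05
tool_pos: [0.5791, -0.2641, 0.0141]
tool_rot: [-3.139, -0.078, 0.004]
contact_force: [-0.3, -0.3, -3.2]
opening: 0.0107
grip_force: 78.5
```

Emit:
servo_tool --increments '[[[0.8,0,0,0.3,0],[0.8,0,0,0.6,0],[0.8,0,0,0.6,0]]]'

```text
t: 20.35
tool_pos: [0.5809, -0.2658, 0.0111]
tool_rot: [3.139, 0.077, 0.003]
contact_force: [-0.2, -0.3, -3.4]
opening: 0.0109
grip_force: 78.5
```

```bash
python3 -c "
from h import *
to(.58,-.2655,.001,.05+np.pi/2)"
```

```text
t 20.35 shift [-0.09 -0.04  1.01] turn -0.1 alt 179.9 q [-0.55  0.29  1.72 -0.    1.13  0.98]
```

Still free. I'll creep down.

Emit:
servo_tool --increments '[[[0.8,0,0,0.3,0],[0.8,0,0,0.5,0],[0.8,0,0,0.5,0]]]'

```text
t: 20.65
tool_pos: [0.5797, -0.2653, 0.0045]
tool_rot: [-3.14, -0.076, 0.0]
contact_force: [-0.7, -0.3, -2.9]
opening: 0.0112
grip_force: 78.5
```

Emit:
servo_tool --increments '[[[0.8,0,0,0.2,0],[0.8,0,0,0.3,0],[0.8,0,0,0.3,0]]]'

```text
t: 20.95
tool_pos: [0.5798, -0.2654, 0.0015]
tool_rot: [-3.141, -0.076, 0.0]
contact_force: [0.4, 0.1, -2.6]
opening: 0.0112
grip_force: 78.5
```

Emit:
servo_tool --increments '[[[0.8,0,0,0.2,0],[0.8,0,0,0.2,0],[0.8,0,0,0.2,0]]]'

```text
t: 21.25
tool_pos: [0.5802, -0.2656, 0.0011]
tool_rot: [3.14, 0.076, 0.0]
contact_force: [-3.0, 1.4, 5.5]
opening: 0.0111
grip_force: 79.5
```

Contact at floor height, the same as in the well, so the hammer is down. Releasing.

Emit:
servo_tool --increments '[[[2,0,0,0,0],[3,0,0,0,0],[4,0,0,0,0],[4,0,0,0,0],[4,0,0,0,0]]]'

```text
t: 21.75
tool_pos: [0.5799, -0.2654, -0.0004]
tool_rot: [3.141, 0.076, 0.0]
contact_force: [0.4, 1.1, -0.1]
opening: 0.04
grip_force: 0.0
```

Emit:
servo_tool --increments '[[[4,0,0,-2,0],[4,0,0,-5,0],[4,0,0,-9,0],[4,0,0,-13,0],[4,0,0,-17,0]]]'

```text
t: 22.25
tool_pos: [0.5797, -0.2652, 0.1711]
tool_rot: [-3.14, -0.076, 0.0]
contact_force: [-0.2, -0.8, 0.4]
opening: 0.0402
grip_force: 0.0
```

Emit:
servo_tool --increments '[[[4,-3,4,0,0],[4,-6,8,0,0],[4,-9,12,0,0],[4,-12,16,0,0],[4,-12,16,0,0]]]'

```text
t: 22.75
tool_pos: [0.4644, -0.4356, 0.1698]
tool_rot: [3.139, 0.066, -0.001]
contact_force: [0.5, 0.5, -0.2]
opening: 0.04
grip_force: 0.0
```

Run:
```python
from h import *
o=ctrl.get_obs();print(o['t'],o['tool_pos'],o['contact_force'],o['opening'])
for n in('top','scene'):
    d=shot(n);old=cv2.imread(f'pics/{n}1.png')[:,:,::-1].astype(int)
    df=(d['img'].astype(int)-old).sum(2)
    c,s=np.cos(.05),np.sin(.05)
    # sample along hammer axis / head axis in tray frame, z=.02+.014
    W=lambda x,y,z:np.array([.556+c*x-s*y,-.2665+s*x+c*y,z])
    for nm,pts in(('axis',[W(x,0,.03) for x in np.arange(-.1,.101,.01)]),('head',[W(.062,y,.034) for y in np.arange(-.06,.061,.01)]),('bulb',[W(-.05,y,.034) for y in np.arange(-.06,.061,.01)])):
        q=np.round(proj(d,pts)).astype(int);print(n,nm,[int(df[v,u]) for u,v in q])
```

```text
22.75 [ 0.46442012 -0.43555236  0.16979631] [ 0.52141725  0.48707657 -0.21309565] 0.04003360792892329
top axis [4, 17, 48, 196, 234, 218, 217, 191, 171, 175, 169, 194, 185, 168, 206, 218, 289, 149, 27, 0, 34]
top head [40, -20, 123, 280, 260, 257, 289, 296, 286, 284, 188, 21, 15]
top bulb [38, 14, 1, 20, -17, 60, 218, 221, 19, 18, 9, 16, 6]
scene axis [0, -2, 55, 330, 400, 371, 360, 338, 183, 257, 201, 278, 310, 190, 243, 292, 380, 386, 188, -85, 8]
scene head [59, 41, 365, 430, 301, 402, 281, 388, 331, 371, 245, 123, 26]
scene bulb [61, 33, -2, -1, 12, 65, 353, 387, 259, 40, 7, 6, 2]
```

Measured against the earlier pictures, the hammer spans about ±75 mm along the tray and its head about ±40 mm across, so it lies centred and flat.

```bash
python3 -c "
from station import ctrl
print(ctrl.finish_job())"
```

```text
the job is handed in; nothing more can be done
None
```

The pin is parked in its notch, the cover is fully open and the hammer lies lengthways, centred in the tray. I handed the job in at about 23 s of the 64 s allowed; no verdict was returned, and I did not re-measure the pin, cover or bystanders just before handing in.

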